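# Scrape the broken porcelain off the draining board

### The job

A porcelain dish broke on the draining board. The scraper block is lying on its side: stand it on its rubber sole on the bench and let go, then take it up again, set its sole on the board behind the shards and, bearing down only lightly, scrape them all down the board and its spout flap into the waste pan, keeping the sole on the metal right to the lip and never touching the sharp shards with the fingers. Finally leave the scraper standing on its sole on the bench, and leave the other things as they are.

Things in the scene. Friction and masses are not known exactly. Their poses are not given: they have to be found in the camera images.
- scraper_centre (a point): orange T-shaped scraper block with a black rubber sole; its centre, 50 mm above the sole. z: sole to top of grip (up when it stands), x: along the 150 mm scraping edge, y: through its thickness; front and back alike. Starts lying flat on its side on the bench, grip end roughly to the robot's left. Stands by itself on its sole. 0.18 to 0.37 kg, centre of mass about 40 mm above the sole
- scraper_grip (a point): middle of the scraper's grip, 72 mm above the sole, same axes. The grip is a bar 52 mm (x) by 30 mm (y) with flat faces, from 36 mm to 100 mm above the sole. Below it the head, 150 mm (x) by 30 mm (y), from 12 to 36 mm, on the sole, 150 by 18 mm and 12 mm high. Lying flat, the block is 30 mm high
- board_mid (a point): steel draining board with a blue-rimmed spout flap, on a fixed frame: middle of the board's surface, 78 mm above the bench, on its tilt axis. Level axes: z up, x across, -y to the lip. Inside width 170 mm between 18 mm rims. Board from back rim (y +150 mm) to y -50 mm, falling 20 to 50 mm per metre to the lip; from there the flap, 120 mm, ends at the open lip (y -170 mm)
- board_back (a point): level with board_mid, 120 mm nearer the back rim. The board's surface lies 2 to 6 mm above this point and is clear of shards from 25 mm in front of it to the back rim. The flap's own fall is 0 to 210 mm per metre. Both falls differ each run and are not given: feel for them. Level along x; board and flap are hard and stay put under a light hand
- pan_floor (a point): open aluminium waste pan fixed on the bench under the lip: centre of its inner floor, 4 mm above the bench; z up, axes about parallel to the board's. 200 mm (x) by 150 mm (y) outside, 38 mm high, walls 4 mm; its back wall stands some 13 mm behind the lip, below it
- shard0_centre (a point): centre of a white porcelain shard, a flat irregular piece 34 to 46 mm long, 5 mm thick, 16 to 20 g; sharp, lying loose on the draining board
- shard1_centre (a point): centre of a white porcelain shard, a flat irregular piece 34 to 46 mm long, 5 mm thick, 16 to 20 g; sharp, lying loose on the draining board
- shard2_centre (a point): centre of a white porcelain shard, a flat irregular piece 34 to 46 mm long, 5 mm thick, 16 to 20 g; sharp, lying loose on the draining board
- shard3_centre (a point): centre of a white porcelain shard, a flat irregular piece 34 to 46 mm long, 5 mm thick, 16 to 20 g; sharp, lying loose on the draining board
- shard4_centre (a point): centre of a white porcelain shard, a flat irregular piece 34 to 46 mm long, 5 mm thick, 16 to 20 g; sharp, lying loose on the draining board
- jar0_centre (a point): centre of a sample jar with a blue screw cap, 60 mm diameter, 92 mm tall, standing on the bench; bystander
- jar1_centre (a point): centre of a sample jar with a blue screw cap, 60 mm diameter, 92 mm tall, standing on the bench; bystander
- jar2_centre (a point): centre of a sample jar with a blue screw cap, 60 mm diameter, 92 mm tall, standing on the bench; bystander
- jar3_centre (a point): centre of a sample jar with a blue screw cap, 60 mm diameter, 92 mm tall, standing on the bench; bystander
- wash_bottle_centre (a point): wash bottle, white with a red cap and bent spout, 68 mm diameter, 196 mm tall; point 80 mm above its foot; bystander
- brush_centre (a point): pink scrubbing brush with a bow handle, 100 x 45 mm, 63 mm tall; its centre; bystander
- beaker_centre (a point): glass beaker, 72 mm diameter, 85 mm tall; its centre; bystander
Things that resemble listed ones, but are neither listed nor needed, are in the scene too. Of the things shaped like the part that bears beaker_centre, the clear glass one is meant.

How it is judged:
By the outcome, as a careful person would: the job done as asked, in the order asked, and still so for the second after the job is handed in, with the robot touching nothing.
It also fails if it takes over 72 s, if anything falls off the work surface, if the arm or the gripper's body presses on something with over 40 N, if the wrist force passes 120 N, or if a joint passes its speed limit or range.

### The arm

A 6-joint arm with a two-finger parallel gripper is mounted at the origin on the work surface. World frame = base frame: x ahead of the robot, y to its left, z up, the work surface at z = 0. Lengths are in m, angles in rad, forces in N, time in s.
With the tool pointing down it reaches from about 0.275 to 0.75 m from the base axis. Payload 10.2 kg.
Tool frame: the origin (TCP) lies between the finger pads; the fingertips stand 22 mm ahead of it and the grasp point (between the pads) lies 3 mm ahead of it (bot.finger_overhang is the distance from the TCP to the fingertips, in m); x points along the fingers, y is the direction in which the jaws open and shut, and the axes are right-handed (so a half turn about x gives the same grasp; the last joint's range is limited). The gripper opens to 85 mm and grips with 20 to 120 N. Pads are 22 mm wide; open, the fingers measure 114 mm over their backs; the gripper's body (76 mm by 85 mm) begins 54 mm behind the grasp point. The pads swing forward as they close: fully open they stand 13 mm farther back than shut.
Start: joints at [-1.558, 0.313, 1.498, -0, 1.331, -0.223], TCP at [0.123, -0.51, 0.253] pointing down, gripper open.
Joint ranges: [-2.94, 2.94], [-0.97, 2.17], [0.19, 2.56], [-1.23, 4.37], [0.02, 3.11], [-2.88, 2.88]. Speed limits (rad/s): [2.39, 2.39, 3.01, 3.14, 3.14, 3.14].

### API

Orientations are given as a 3x3 rotation matrix whose columns are the frame's x, y, z axes.
In Python, from workcell import bot gives the robot as it stands.
- The arm moves only by the shell command python3 -m crank 'ROWS'. ROWS is JSON, a list that holds one entry, the list of rows, each a list of 5 numbers: the opening, from 0 (shut) to 1 (fully open), then the shift along the tool's x, y, z in cm, then the turn about the tool's x in degrees. In form: [[[grip, x, y, z, turn], ...]]. A call has 1 to 5 rows; each row shifts and turns the commanded pose from where the row before left it, along the tool's axes as they then stand; what a row does not reach is not made up. A row lasts 1/8 s, in which the tool goes at most 62.5 mm and 10.7 degrees, less where a joint would pass 70% of its speed; a pose out of reach is approached as far as the arm can. A call with a gripper value outside its range is refused whole. The fingers move at their own pace and stop on an object; the grip force is fixed at half the most. Time passes only in rows, so rows that do not move let the fingers close. It gives the time, the measured TCP pose, the force and the opening at its end, in the units of the state.
- bot.get_state(): the state, without advancing time (a new reading comes with each control period).
- bot.capture(name): name is "scene" or "top" or "wrist"; returns the picture (400x640x3 uint8, red, green, blue); there is no depth.
- bot.camera_params(name): a dict with "camera_matrix" (3x3 intrinsics, pixels), "xyz" and "orientation" of the camera in the world; the wrist camera has in their place "tool_from_camera" (4x4, takes a point from camera to tool coordinates, whose origin is the TCP and whose axes are the tool frame's). Camera axes: x right, y down, z forward; pixel columns grow to the right and rows downward; lengths in m; the calibration is good to about 2 mm. A picture is of the moment at which its call begins: read the wrist's pose just before it. camera_params takes no time and is no camera call.
- bot.close_job(): hands the job in, once; it reports no verdict.
The state is a dict: "time": time; "joint_positions": joint angles; "dq": joint speeds; "effort": joint torques, N m; "tcp_pos": TCP position; "ee_rot": TCP orientation; "force": force on the tool from outside, world axes, zero at the start; "torque": the same for the moment, N m; "opening": finger opening in m.
Only numpy, scipy, OpenCV 4.12 (cv2) and the standard library are available. Lean on these libraries where they do the work, as an engineer would, in place of code of your own. Each camera call takes 0.05 s, during which the arm holds its last target.

## Working session

There is one attempt and no reset: what is moved stays moved. The work goes in short steps, Python scripts to look and compute and a shell command to move; the robot and the scene stay as the last step left them, time stands still between calls to the robot, and variables do not carry over. Pictures are saved under pics/ and viewed, and the job is handed in when it is done.

```bash
ls; mkdir -p pics; python3 - <<'E'
from workcell import bot
import cv2
s=bot.get_state();print(s)
for n in("scene","top","wrist"):
    im=bot.capture(n);cv2.imwrite(f"pics/{n}0.png",im[:,:,::-1]);print(n,bot.camera_params(n))
print(bot.finger_overhang)
E
```

```text
pics
{'time': 0.0, 'joint_positions': array([-1.55842437e+00,  3.13456505e-01,  1.49841551e+00,  1.24033570e-05,
        1.33099844e+00, -2.23408918e-01]), 'dq': array([-0.00115754, -0.00153599,  0.00143177, -0.00062031, -0.00090436,
       -0.00059654]), 'effort': array([ 1.58104260e-03, -4.12262678e+01, -2.59743440e+01, -1.03748957e-04,
        4.09666260e-03, -1.20084738e-05]), 'tcp_pos': array([ 0.12262485, -0.51025189,  0.25273985]), 'ee_rot': array([[-3.76088591e-06,  2.33599454e-01, -9.72332914e-01],
       [ 1.27784524e-03, -9.72332119e-01, -2.33599268e-01],
       [-9.99999184e-01, -1.24336952e-03, -2.94847119e-04]]), 'force': array([ 0.25926543, -0.3805344 , -0.11868211]), 'torque': array([ 0.01006623,  0.05016863, -0.06815206]), 'opening': 0.08588296988802072}
scene {'camera_matrix': array([[378.13752826,   0.        , 319.38376359],
       [  0.        , 378.13752826, 198.21777912],
       [  0.        ,   0.        ,   1.        ]]), 'xyz': array([ 1.0839919 , -0.3595867 ,  0.98546301]), 'orientation': array([[ 0.63629504,  0.63845572, -0.43301607],
       [ 0.77134559, 
[... 313 characters left out ...]
ation': array([[-0.01686008, -0.98328165,  0.18130895],
       [-0.99976394,  0.01409369, -0.01653548],
       [ 0.01370373, -0.18154494, -0.98328716]])}
wrist {'camera_matrix': array([[305.47201063,   0.        , 323.58863858],
       [  0.        , 305.47201063, 198.26073088],
       [  0.        ,   0.        ,   1.        ]]), 'tool_from_camera': array([[ 4.20472905e-04, -3.19369478e-01,  9.47630181e-01,
        -1.19795147e-01],
       [ 9.99999858e-01,  4.45137665e-04, -2.93689951e-04,
         4.08294667e-04],
       [-3.28030280e-04,  9.47630170e-01,  3.19369620e-01,
        -8.12630582e-02],
       [ 0.00000000e+00,  0.00000000e+00,  0.00000000e+00,
         1.00000000e+00]])}
0.022
```

View pics/scene0.png

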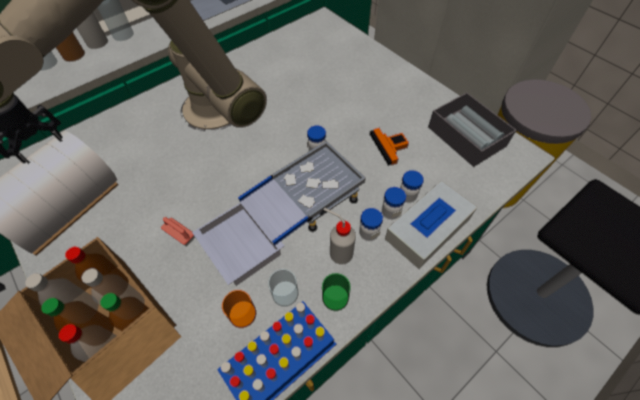

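View pics/top0.png

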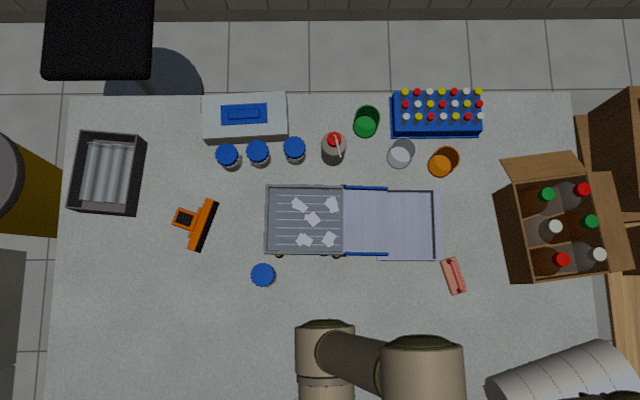

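View pics/wrist0.png

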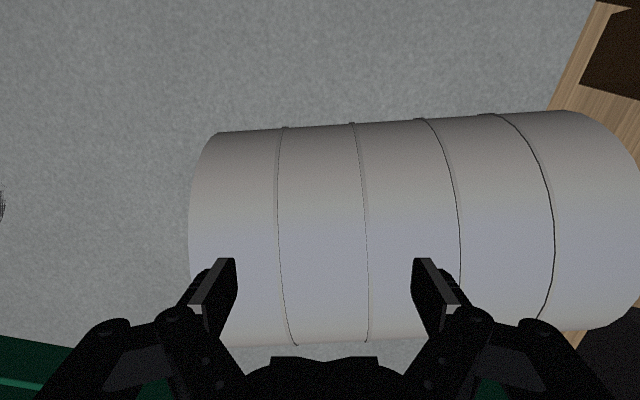

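```bash
python3 - <<'E'
import cv2
im=cv2.imread('pics/top0.png')
cv2.imwrite('pics/c1.png',cv2.resize(im[180:270,150:290],None,fx=5.5,fy=5.5,interpolation=cv2.INTER_CUBIC))
cv2.imwrite('pics/c2.png',cv2.resize(im[120:300,250:480],None,fx=3.4,fy=3.3,interpolation=cv2.INTER_CUBIC))
im=cv2.imread('pics/scene0.png')
cv2.imwrite('pics/c3.png',cv2.resize(im[110:290,180:430],None,fx=3.2,fy=3.2,interpolation=cv2.INTER_CUBIC))
E
```

```text
(no output)
```

View pics/c1.png

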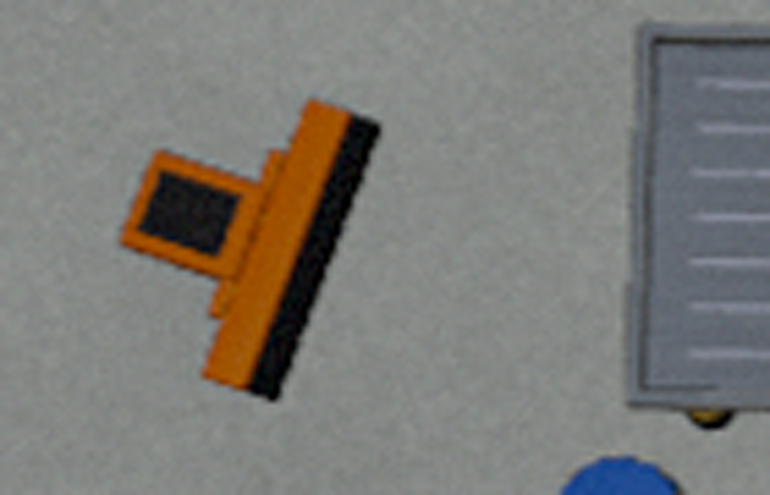

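View pics/c2.png

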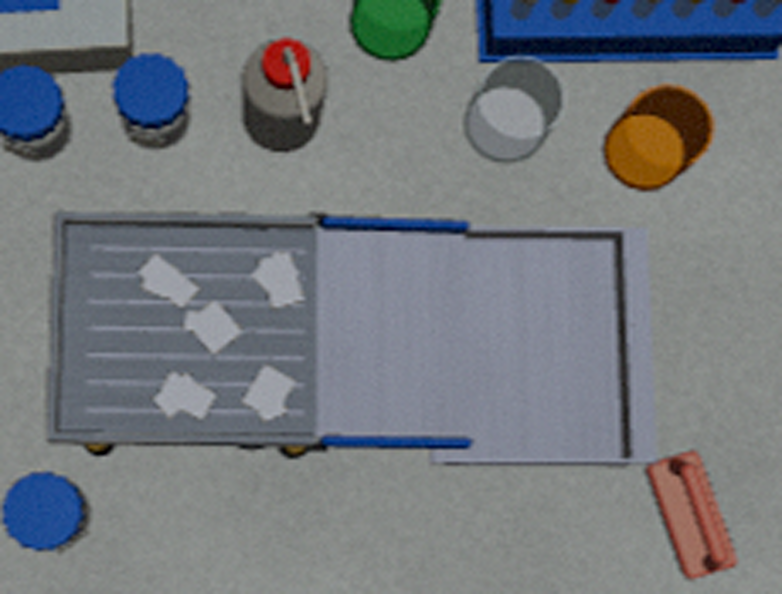

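View pics/c3.png

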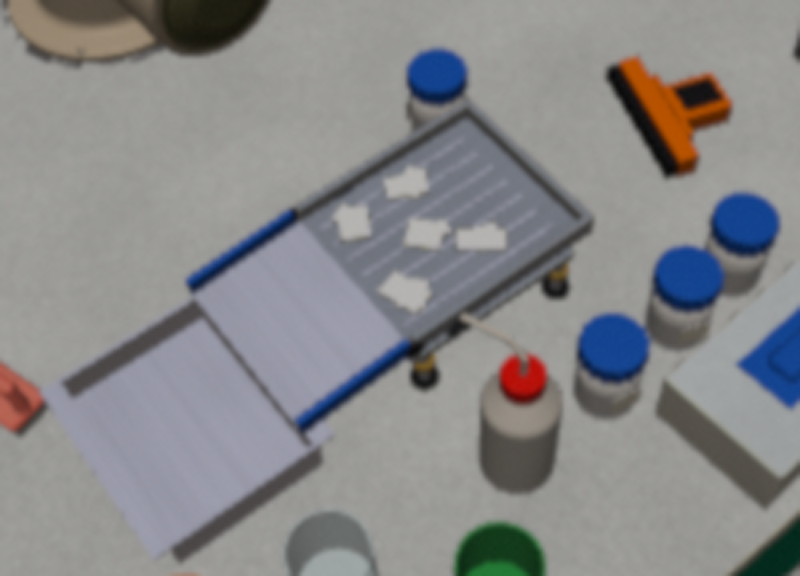

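```bash
cat > h.py <<'E'
import numpy as np
from workcell import bot
def pix2w(n,uv,z):
    p=bot.camera_params(n);K=p["camera_matrix"];R=p["orientation"];o=p["xyz"]
    d=R@np.linalg.solve(K,np.array([uv[0],uv[1],1.]))
    return o+d*(z-o[2])/d[2]
E
python3 - <<'E'
from h import *
np.set_printoptions(precision=4,suppress=True)
c1=lambda u,v:(150+u/5.5-.4,180+v/5.5-.4)
c2=lambda u,v:(250+u/3.4-.35,120+v/3.3-.35)
c3=lambda u,v:(180+u/3.2-.35,110+v/3.2-.35)
print('scraper top z=.03')
for n,a in dict(head1=(310,97),head2=(205,380),grip1=(158,150),grip2=(122,242)).items(): print(n,pix2w('top',c1(*a),.03))
for n,a in dict(s1=(380,125),s2=(277,400)).items(): print(n,pix2w('top',c1(*a),.024))
print('scene')
for n,a in dict(head2=(632,58),head1=(690,160),g1=(730,100),g2=(712,75)).items(): print(n,pix2w('scene',c3(*a),.03))
print('board inner')
for n,a in dict(backL=(66,224),backR=(55,430),foldfar=(318,228),foldnear=(320,437),lipfar=(468,231),lipnear=(470,440)).items(): print(n,pix2w('top',c2(*a),.085 if 'back' in n else .076))
for n,a in dict(backfar=(588,222),backnear=(465,110),foldfar=(400,340),foldnear=(300,222),lipfar=(298,428),lipnear=(192,288)).items(): print(n,pix2w('scene',c3(*a),.085 if 'back' in n else .076))
for a in [(168,280),(280,278),(213,327),(185,396),(270,392)]: print('shard',pix2w('top',c2(*a),.083))
for n,a in dict(j0=(45,510),j1=(28,100),j2=(152,90)).items(): print(n,pix2w('top',c2(*a),.092))
print('jar3',pix2w('top',(228,155),.092),'bottle',pix2w('top',(334,139),.19), 'brush',pix2w('top',(453,275),.05),'beak',pix2w('top',(400,148),.085))
E
```

```text
scraper top z=.03
head1 [0.6307 0.3281 0.03  ]
head2 [0.488 0.376 0.03 ]
grip1 [0.6045 0.4039 0.03  ]
grip2 [0.5579 0.42   0.03  ]
s1 [0.6169 0.2936 0.024 ]
s2 [0.478  0.3415 0.024 ]
scene
head2 [0.4906 0.373  0.03  ]
head1 [0.6299 0.3186 0.03  ]
g1 [0.6001 0.409  0.03  ]
g2 [0.5633 0.4206 0.03  ]
board inner
backL [0.6442 0.1465 0.085 ]
backR [0.4767 0.1541 0.085 ]
foldfar [ 0.6399 -0.0534  0.076 ]
foldnear [ 0.4686 -0.051   0.076 ]
lipfar [ 0.6357 -0.1732  0.076 ]
lipnear [ 0.4643 -0.1679  0.076 ]
backfar [0.6471 0.1547 0.085 ]
backnear [0.469  0.1561 0.085 ]
foldfar [ 0.6307 -0.0538  0.076 ]
foldnear [ 0.4698 -0.046   0.076 ]
lipfar [ 0.6432 -0.1725  0.076 ]
lipnear [ 0.4672 -0.164   0.076 ]
shard [0.597  0.0662 0.083 ]
shard [ 0.5974 -0.0221  0.083 ]
shard [0.5579 0.0312 0.083 ]
shard [0.5025 0.0536 0.083 ]
shard [ 0.5047 -0.0125  0.083 ]
j0 [0.4137 0.1605 0.092 ]
j1 [0.7473 0.1765 0.092 ]
j2 [0.7546 0.0776 0.092 ]
jar3 [0.7342 0.2571 0.092 ] bottle [ 0.7441 -0.0273  0.19  ] brush [ 0.4045 -0.3446  0.05  ] beak [ 0.75   -0.2115  0.085 ]
```

```bash
cat >> h.py <<'E'
def yaw():
    R=bot.get_state()["ee_rot"];return np.degrees(np.arctan2(R[1,1],R[0,1]))
def to(x,y,z,yw=None):
    s=bot.get_state();a=np.radians(yaw());c,n=np.cos(a),np.sin(a)
    d=np.array([x,y,z])-s["tcp_pos"]
    print("shift tool cm x %.2f y %.2f z %.2f  dist %.1f"%(-d[2]*100,(d[0]*c+d[1]*n)*100,(d[0]*n-d[1]*c)*100,np.linalg.norm(d)*100), "turn %.1f"%(yaw()-yw) if yw is not None else "", "t",s["time"])
E
python3 -m crank '[[[1,0,0,0,-10.6],[1,0,0,0,-10.6],[1,0,0,0,-10.6],[1,0,0,0,-10.6],[1,0,0,0,-10.6]]]'; python3 -c "
from h import *
to(.61,.45,.25,-19)"
```

```text
time: 0.78
tcp_pos: [0.1226, -0.5104, 0.253]
ee_rot: [[-0.0, 0.92, -0.393], [0.001, -0.393, -0.92], [-1.0, -0.0, -0.001]]
force: [0.1, 0.1, -0.1]
opening: 0.0856
shift tool cm x 0.30 y 7.07 z -107.46  dist 107.7 turn -4.1 t 0.775
```

```bash
python3 -m crank '[[[1,0,0.3,-6.1,0],[1,0,0.3,-6.1,0],[1,0,0.3,-6.1,0],[1,0,0.3,-6.1,0],[1,0,0.3,-6.1,0]]]'; python3 -m crank '[[[1,0,0.3,-6.1,0],[1,0,0.3,-6.1,0],[1,0,0.3,-6.1,0],[1,0,0.3,-6.1,0],[1,0,0.3,-6.1,0]]]';python3 -m crank '[[[1,0,0.3,-6.1,0],[1,0,0.3,-6.1,0],[1,0,0.3,-6.1,0],[1,0,0.3,-6.1,0],[1,0,0,0,4]]]'; python3 -c "
from h import *
to(.581,.412,.16,-19)"
```

```text
time: 1.4
tcp_pos: [0.2584, -0.2349, 0.2533]
ee_rot: [[0.0, 0.917, -0.399], [-0.0, -0.399, -0.917], [-1.0, 0.0, -0.0]]
force: [0.6, -1.5, 0.8]
opening: 0.0856
time: 2.02
tcp_pos: [0.3938, 0.0391, 0.2534]
ee_rot: [[0.001, 0.917, -0.398], [-0.0, -0.398, -0.917], [-1.0, 0.001, -0.0]]
force: [0.7, -1.6, -0.1]
opening: 0.0851
time: 2.65
tcp_pos: [0.5019, 0.2589, 0.2517]
ee_rot: [[-0.002, 0.888, -0.46], [-0.0, -0.46, -0.888], [-1.0, -0.002, 0.001]]
force: [0.2, -0.5, -0.5]
opening: 0.0856
shift tool cm x 9.17 y -0.01 z -17.23  dist 19.5 turn -8.4 t 2.65
```

```bash
python3 -m crank '[[[1,2,0,-5,0],[1,2,0,-5,0],[1,2,0,-5,0],[1,3,0,-2.2,-8.4],[1,0,0,0,0]]]'; python3 - <<'E'
from h import *
import cv2
s=bot.get_state()
for n in("wrist","top"):
    cv2.imwrite(f"pics/{n}1.png",bot.capture(n)[:,:,::-1])
to(.581,.412,.16,-19)
E
```

```text
time: 3.28
tcp_pos: [0.58, 0.4091, 0.1594]
ee_rot: [[-0.005, 0.945, -0.326], [-0.003, -0.326, -0.945], [-1.0, -0.004, 0.004]]
force: [-0.3, -0.8, -0.0]
opening: 0.0852
shift tool cm x 0.38 y -0.12 z -0.36  dist 0.5 turn -0.2 t 3.375
```

View pics/wrist1.png

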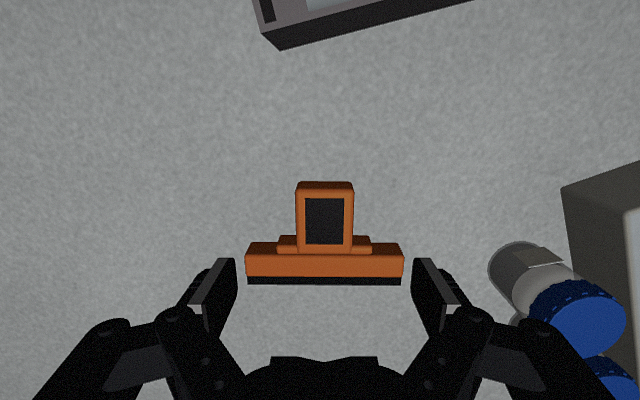

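```bash
cat >> h.py <<'E'
def wp(uv,z):
    p=bot.camera_params("wrist");K=p["camera_matrix"];T=p["tool_from_camera"];s=bot.get_state();R=s["ee_rot"]
    d=R@T[:3,:3]@np.linalg.solve(K,np.array([uv[0],uv[1],1.]));o=s["tcp_pos"]+R@T[:3,3]
    return o+d*(z-o[2])/d[2]
E
python3 - <<'E'
from h import *
np.set_printoptions(precision=4,suppress=True)
for a in [(297,189),(353,189)]: print('grip end',wp(a,.03))
for a in [(247,252),(403,252)]: print('shoulder',wp(a,.03))
for a in [(247,277),(402,277)]: print('head low edge',wp(a,.03))
E
```

```text
grip end [0.5601 0.4202 0.03  ]
grip end [0.606  0.4042 0.03  ]
shoulder [0.4944 0.3782 0.03  ]
shoulder [0.6316 0.3304 0.03  ]
head low edge [0.4835 0.3535 0.03  ]
head low edge [0.6239 0.3046 0.03  ]
```

```bash
python3 -c "
from h import *
to(.585,.4177,.042,-19.2)"; python3 -m crank '[[[1,4,-0.1,-0.9,0],[1,4,0,0,0],[1,3.5,0,0,0],[0.7,0,0,0,0],[0.6,0,0,0,0]]]'; python3 - <<'E'
from h import *
import cv2
to(.585,.4177,.042,-19.2);print(bot.get_state()["opening"])
cv2.imwrite("pics/w2.png",bot.capture("wrist")[:,:,::-1])
E
```

```text
shift tool cm x 12.18 y 0.07 z -1.03  dist 12.2 turn -0.0 t 3.375
time: 4.0
tcp_pos: [0.5841, 0.4175, 0.0514]
ee_rot: [[0.004, 0.945, -0.328], [0.002, -0.328, -0.945], [-1.0, 0.003, -0.003]]
force: [-0.0, 0.2, 0.1]
opening: 0.0525
shift tool cm x 0.94 y 0.08 z -0.05  dist 0.9 turn 0.0 t 4.0
0.05245721573921867
```

View pics/w2.png

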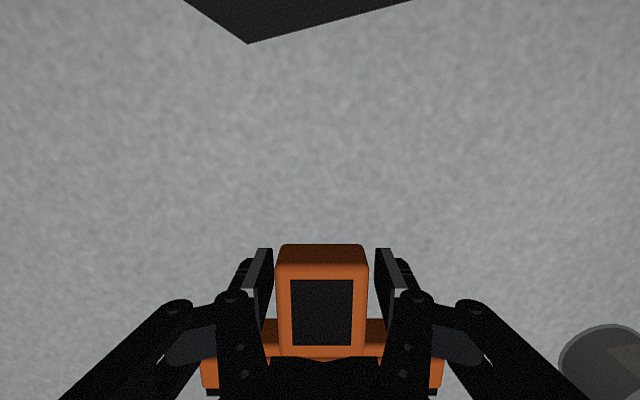

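```bash
python3 -m crank '[[[0.65,0.9,0,0,0],[0.65,0,0,0,0]]]'; python3 -m crank '[[[0.6,0,0,0,0],[0.6,0,0,0,0],[0.6,0,0,0,0]]]'; python3 - <<'E'
from h import *
import cv2
to(.585,.4177,.042,-19.2);print(bot.get_state())
cv2.imwrite("pics/w3.png",bot.capture("wrist")[:,:,::-1])
E
```

```text
time: 4.3
tcp_pos: [0.5827, 0.4173, 0.0389]
ee_rot: [[-0.001, 0.945, -0.327], [-0.0, -0.327, -0.945], [-1.0, -0.001, 0.001]]
force: [-0.1, -0.1, -0.6]
opening: 0.0556
time: 4.68
tcp_pos: [0.5828, 0.4174, 0.0393]
ee_rot: [[-0.0, 0.945, -0.327], [-0.0, -0.327, -0.945], [-1.0, -0.0, 0.0]]
force: [-1.4, -0.2, -0.9]
opening: 0.0515
shift tool cm x -0.27 y 0.19 z -0.10  dist 0.3 turn 0.1 t 4.675
{'time': 4.675, 'joint_positions': array([ 4.58508062e-01,  9.40915438e-01,  1.02005447e+00, -4.36328272e-05,
        1.18097099e+00,  7.91696424e-01]), 'dq': array([ 0.00063408, -0.00014895, -0.00065321,  0.00115456, -0.00168785,
        0.00061518]), 'effort': array([ 1.38437357e-01, -6.48870349e+01, -2.50625896e+01,  6.38001203e-02,
       -3.09090056e-01, -3.45346704e-02]), 'tcp_pos': array([0.58284986, 0.41737529, 0.03927582]), 'ee_rot': array([[-2.94416190e-04,  9.45009764e-01, -3.27041985e-01],
       [-1.90329466e-04, -3.27042046e-01, -9.45009769e-01],
       [-9.99999939e-01, -2.15980449e-04,  2.76149677e-04]]), 'force': array([-1.35206276, -0.21492363, -0.89822551]), 'torque': array([-0.12593494,  0.15688964, -0.04216101]), 'opening': 0.051527719682203474}
```

View pics/w3.png

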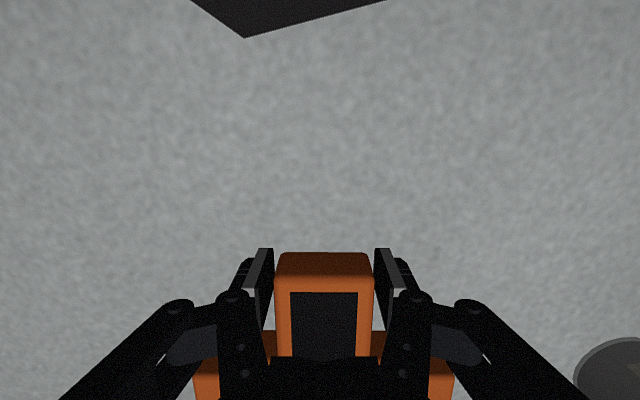

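```bash
python3 -m crank '[[[0.6,-0.5,0,0,0],[0.6,-0.5,0,0.05,0],[0.6,-0.5,0,0.1,0],[0.6,-0.5,0,0.1,0],[0.6,0,0,0,0]]]'; python3 - <<'E'
from h import *
import cv2
print(bot.get_state()["force"],bot.get_state()["torque"])
cv2.imwrite("pics/w4.png",bot.capture("wrist")[:,:,::-1])
E
```

```text
time: 5.35
tcp_pos: [0.5824, 0.4152, 0.0601]
ee_rot: [[0.001, 0.945, -0.327], [0.001, -0.327, -0.945], [-1.0, 0.001, -0.001]]
force: [1.2, 1.3, -1.2]
opening: 0.0512
[ 1.17133254  1.31482186 -1.2220548 ] [ 0.20285871 -0.1190931   0.04059173]
```

View pics/w4.png

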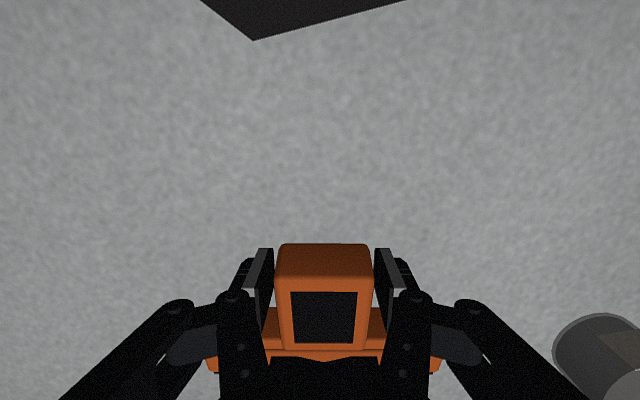

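```bash
python3 -m crank '[[[0.6,-0.5,0,0.4,0],[0.6,-0.5,0,0.4,0],[0.6,-0.5,0,0.4,0],[0.6,-0.6,0,0.5,0],[0.6,-0.6,0,0.5,0]]]'; python3 - <<'E'
from h import *
import cv2
print(bot.get_state()["force"],bot.get_state()["torque"])
cv2.imwrite("pics/w5.png",bot.capture("wrist")[:,:,::-1])
cv2.imwrite("pics/s5.png",cv2.resize(bot.capture("scene")[60:220,300:500][:,:,::-1],None,fx=3,fy=3))
E
```

```text
time: 6.02
tcp_pos: [0.5748, 0.3937, 0.0866]
ee_rot: [[-0.0, 0.945, -0.327], [-0.0, -0.327, -0.945], [-1.0, -0.0, 0.0]]
force: [0.7, -0.8, -1.9]
opening: 0.0515
[ 0.74567327 -0.80051828 -1.86702254] [ 0.05469719 -0.02570352 -0.00138139]
```

View pics/w5.png

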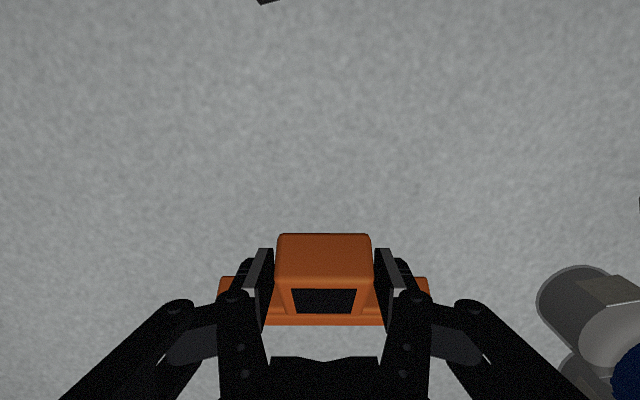

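View pics/s5.png

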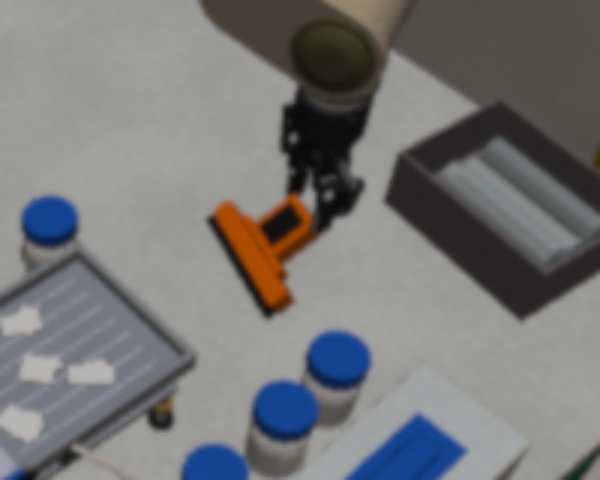

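```bash
python3 -m crank '[[[0.6,-0.5,0,0.5,0],[0.6,-0.5,0,0.5,0],[0.6,-0.5,0,0.6,0],[0.6,-0.4,0,0.6,0],[0.6,-0.4,0,0.6,0]]]'; python3 - <<'E'
from h import *
import cv2
print(bot.get_state()["force"],bot.get_state()["torque"])
cv2.imwrite("pics/w6.png",bot.capture("wrist")[:,:,::-1])
cv2.imwrite("pics/s6.png",cv2.resize(bot.capture("scene")[60:220,300:500][:,:,::-1],None,fx=3,fy=3))
E
```

```text
time: 6.75
tcp_pos: [0.5656, 0.3674, 0.1095]
ee_rot: [[-0.0, 0.945, -0.327], [-0.0, -0.327, -0.945], [-1.0, -0.0, 0.0]]
force: [-1.2, -1.1, -2.7]
opening: 0.0515
[-1.18240745 -1.06386476 -2.68852754] [ 0.05753382 -0.03665715  0.00148186]
```

View pics/w6.png

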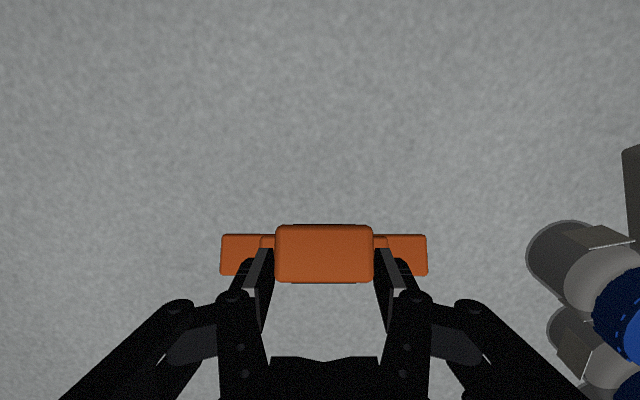

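View pics/s6.png

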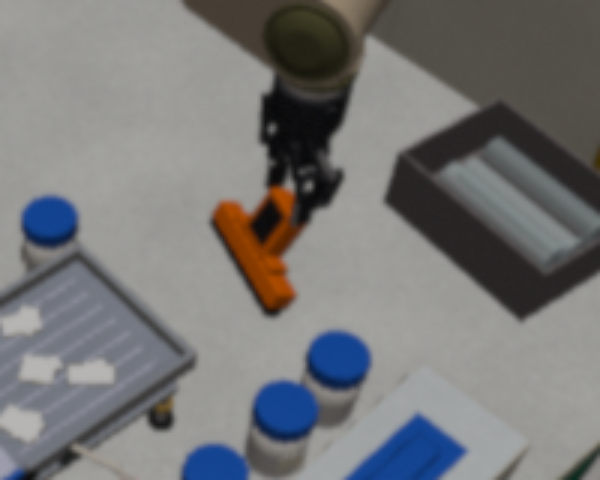

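```bash
python3 -m crank '[[[0.6,-0.1,0,0.6,0],[0.6,-0.1,0,0.6,0],[0.6,-0.1,0,0.6,0],[0.6,0,0,0.6,0],[0.6,0,0,0.4,0]]]'; python3 - <<'E'
from h import *
import cv2
print(bot.get_state()["force"],bot.get_state()["torque"])
cv2.imwrite("pics/w7.png",bot.capture("wrist")[:,:,::-1])
cv2.imwrite("pics/s7.png",cv2.resize(bot.capture("scene")[60:220,300:500][:,:,::-1],None,fx=3,fy=3))
E
```

```text
time: 7.48
tcp_pos: [0.5569, 0.3414, 0.1138]
ee_rot: [[0.002, 0.945, -0.327], [0.001, -0.327, -0.945], [-1.0, 0.002, -0.002]]
force: [-1.6, 2.1, 8.3]
opening: 0.0516
[-1.60566171  2.14411166  8.2917142 ] [0.44420777 0.16521567 0.00381381]
```

View pics/w7.png

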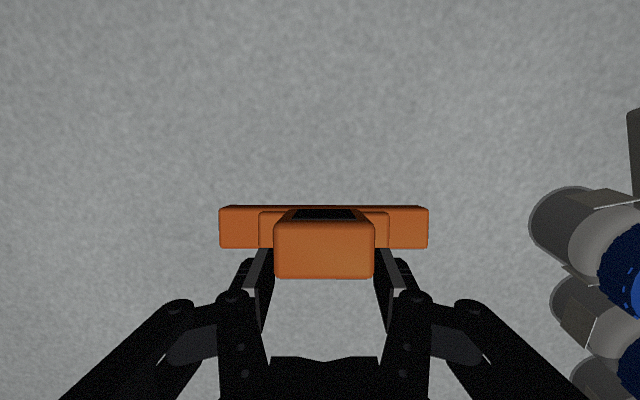

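View pics/s7.png

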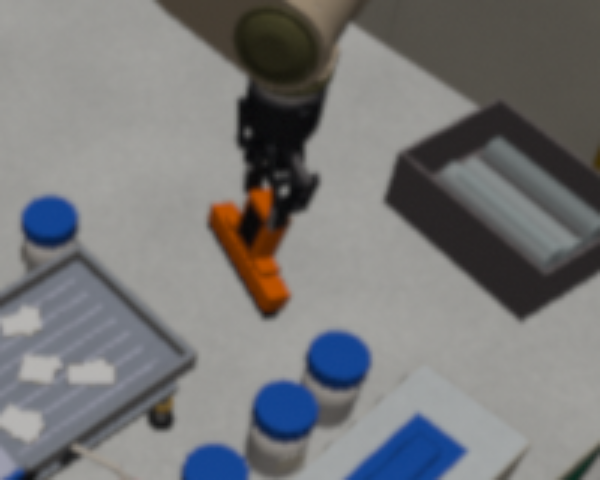

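```bash
python3 -m crank '[[[0.6,0,0,0.4,0],[0.6,0,0,0.4,0],[0.6,0,0,0,0]]]'; python3 - <<'E'
from h import *
import cv2
print(bot.get_state()["force"],bot.get_state()["torque"])
cv2.imwrite("pics/w8.png",bot.capture("wrist")[:,:,::-1])
E
```

```text
time: 7.95
tcp_pos: [0.5542, 0.3336, 0.1136]
ee_rot: [[0.002, 0.945, -0.327], [0.001, -0.327, -0.945], [-1.0, 0.001, -0.001]]
force: [-1.9, 0.8, 7.5]
opening: 0.0517
[-1.87026361  0.82438779  7.52155572] [ 0.3092076   0.20234384 -0.01398095]
```

View pics/w8.png

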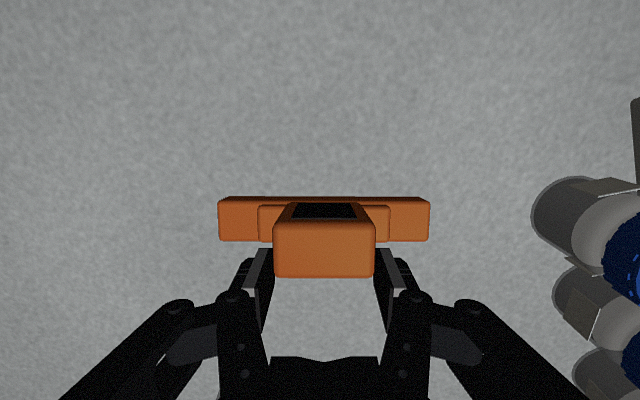

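```bash
python3 - <<'E'
from h import *
p=bot.camera_params("wrist");s=bot.get_state();R=s["ee_rot"];zt=-(R[:,2])
for z in(.1,.098):
  for v in(222,276): 
    q=wp((324,v),z);print(z,v,(q-s["tcp_pos"])@R[:,2])
for z in(.036,):
  for v in(201,240): 
    q=wp((324,v),z);print(z,v,(q-s["tcp_pos"])@R[:,2])
E
```

```text
0.1 222 -0.024599540935930468
0.1 276 0.00486484155036274
0.098 222 -0.02374888698328899
0.098 276 0.006156980658219533
0.036 201 -0.012931335745188365
0.036 240 0.016550316382833254
```

```bash
python3 -m crank '[[[0.6,0,0,0.4,0],[0.6,0,0,0.4,0],[0.6,0,0,0.4,0],[0.6,0,0,0.4,0],[0.6,0,0,0,0]]]'; python3 - <<'E'
from h import *
import cv2
print(bot.get_state()["force"],bot.get_state()["torque"])
cv2.imwrite("pics/w9.png",bot.capture("wrist")[:,:,::-1])
E
```

```text
time: 8.62
tcp_pos: [0.5487, 0.3183, 0.112]
ee_rot: [[-0.0, 0.945, -0.327], [-0.0, -0.327, -0.945], [-1.0, -0.0, 0.0]]
force: [0.8, -0.6, 0.3]
opening: 0.0515
[ 0.76799149 -0.64427594  0.33148693] [ 0.06903727 -0.17224844  0.02651952]
```

View pics/w9.png

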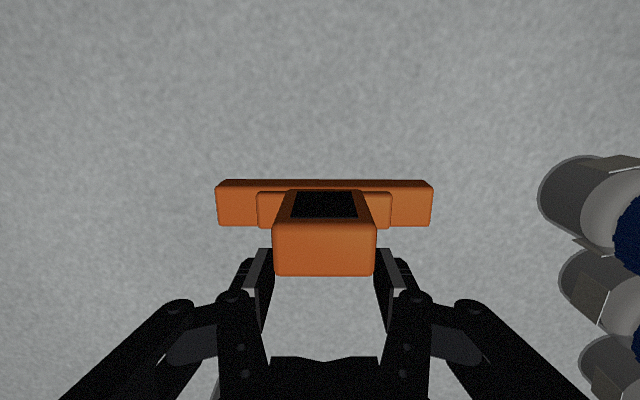

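```bash
python3 -m crank '[[[0.64,0,0,0,0],[0.68,0,0,0,0],[0.85,0,0,0,0],[1,0,0,0,0],[1,-2,0,0,0]]]'; python3 - <<'E'
from h import *
import cv2
print(bot.get_state()["force"],bot.get_state()["torque"])
cv2.imwrite("pics/w10.png",bot.capture("wrist")[:,:,::-1])
cv2.imwrite("pics/s10.png",cv2.resize(bot.capture("scene")[60:220,300:500][:,:,::-1],None,fx=3,fy=3))
E
```

```text
time: 9.3
tcp_pos: [0.5481, 0.3184, 0.1311]
ee_rot: [[-0.003, 0.945, -0.327], [-0.001, -0.327, -0.945], [-1.0, -0.003, 0.002]]
force: [-0.6, 0.0, 0.6]
opening: 0.0853
[-0.55042843  0.03258218  0.60949792] [-0.05658037 -0.04609036  0.05021016]
```

View pics/w10.png

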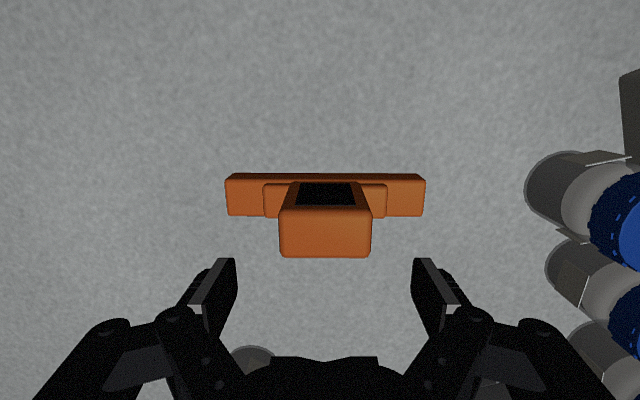

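View pics/s10.png

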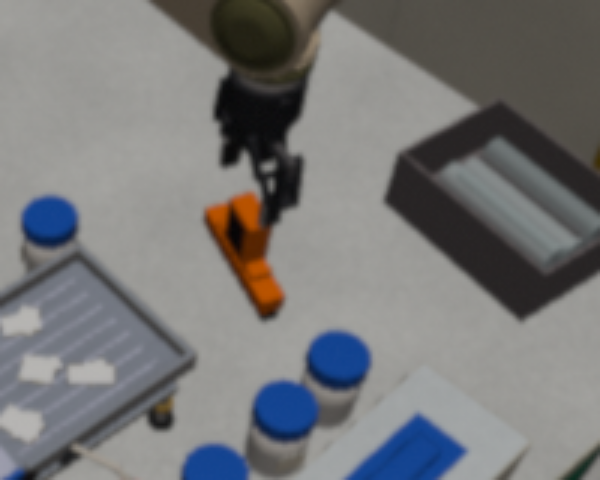

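```bash
python3 -m crank '[[[1,-3,0,-1,-10.6],[1,0,0,0,-10.6],[1,0,0,0,-10.6],[1,0,0,0,-10.6],[1,0,0,0,-10.6]]]' ; python3 -m crank '[[[1,0,0,0,-10.6],[1,0,0,0,-10.6],[1,0,0,0,-10.6],[1,0,0,0,-5.2],[1,0,0,0,0]]]'; python3 - <<'E'
from h import *
import cv2
cv2.imwrite("pics/w11.png",bot.capture("wrist")[:,:,::-1]);print(yaw())
E
```

```text
time: 10.02
tcp_pos: [0.5519, 0.3281, 0.1615]
ee_rot: [[-0.001, 0.826, 0.563], [-0.0, 0.563, -0.827], [-1.0, -0.001, -0.0]]
force: [0.7, -0.2, -0.2]
opening: 0.085
time: 10.65
tcp_pos: [0.5519, 0.3281, 0.1617]
ee_rot: [[-0.001, 0.328, 0.945], [-0.0, 0.945, -0.328], [-1.0, -0.0, -0.001]]
force: [0.8, 0.5, -0.3]
opening: 0.0857
70.79566267211685
```

View pics/w11.png

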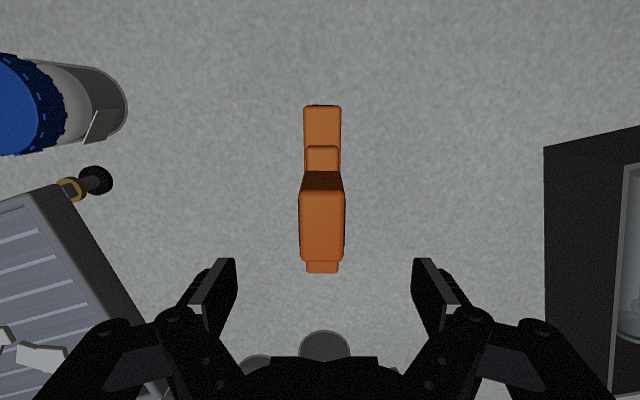

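```bash
python3 - <<'E'
from h import *
a=wp((321.5,190),.1);b=wp((321.5,262),.1);print(a,b,(a+b)/2,np.linalg.norm(a-b))
c=(a+b)/2
print(wp((301,225),.1),wp((344,225),.1))
to(c[0],c[1],.075)
E
```

```text
[0.52568378 0.33500878 0.1       ] [0.57362207 0.31821112 0.1       ] [0.54965292 0.32660995 0.1       ] 0.05079607364046003
[0.5436528  0.31467221 0.1       ] [0.55278823 0.34092164 0.1       ]
shift tool cm x 8.68 y -0.21 z -0.17  dist 8.7  t 10.7
```

```bash
python3 -m crank '[[[1,0,-0.2,-0.2,0],[1,4,0,0,0],[1,4,0,0,0],[1,0.6,0,0,0],[0.5,0,0,0,0]]]' ; python3 -m crank '[[[0.3,0,0,0,0],[0.1,0,0,0,0],[0,0,0,0,0],[0,0,0,0,0],[0,0,0,0,0]]]'; python3 - <<'E'
from h import *
import cv2
cv2.imwrite("pics/w12.png",bot.capture("wrist")[:,:,::-1]);print(yaw())
E
```

```text
time: 11.32
tcp_pos: [0.5499, 0.3271, 0.0773]
ee_rot: [[0.001, 0.327, 0.945], [0.0, 0.945, -0.327], [-1.0, 0.001, 0.001]]
force: [0.4, -0.4, 0.8]
opening: 0.0698
time: 11.95
tcp_pos: [0.55, 0.3272, 0.0776]
ee_rot: [[0.002, 0.327, 0.945], [0.001, 0.945, -0.327], [-1.0, 0.001, 0.002]]
force: [-0.9, 0.4, 6.8]
opening: 0.0291
70.91052361287714
```

View pics/w12.png

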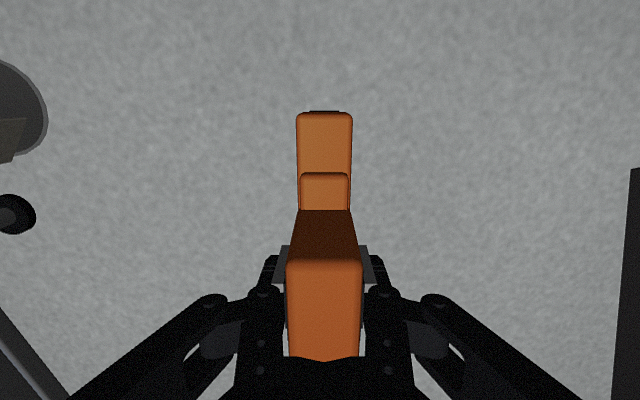

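```bash
python3 -m crank '[[[0,-4,0,0,0],[0,-5,0,0,0],[0,-5,0,0,-8.6],[0,-3,0,0,-8.6],[0,0,0,0,0]]]' ; python3 - <<'E'
from h import *
print(bot.get_state()["force"]); to(.5595,.122,.25,88.1)
E
```

```text
time: 12.62
tcp_pos: [0.5499, 0.3271, 0.2479]
ee_rot: [[0.003, 0.034, 0.999], [0.001, 0.999, -0.034], [-1.0, 0.001, 0.003]]
force: [-0.0, -0.3, -4.1]
opening: 0.0294
[-0.01648984 -0.25411777 -4.11144362]
shift tool cm x -0.21 y -20.46 z 1.66  dist 20.5 turn -0.1 t 12.625
```

```bash
python3 -m crank '[[[0,0,-5,0.4,0],[0,0,-5,0.4,0],[0,0,-5,0.4,0],[0,0,-5.4,0.4,0],[0,0,0,0,0]]]' ; python3 - <<'E'
from h import *
import cv2
print(bot.get_state()["force"]); to(.5595,.122,.25,88.1)
cv2.imwrite("pics/w13.png",bot.capture("wrist")[:,:,::-1])
cv2.imwrite("pics/t13.png",cv2.resize(bot.capture("top")[160:280,240:460][:,:,::-1],None,fx=3.5,fy=3.5))
E
```

```text
time: 13.25
tcp_pos: [0.5583, 0.1192, 0.2439]
ee_rot: [[-0.004, 0.041, 0.999], [-0.001, 0.999, -0.041], [-1.0, -0.001, -0.004]]
force: [-1.0, 0.8, -4.0]
opening: 0.0296
[-1.00847105  0.80525726 -3.95598604]
shift tool cm x -0.61 y 0.28 z 0.11  dist 0.7 turn -0.4 t 13.25
```

View pics/w13.png

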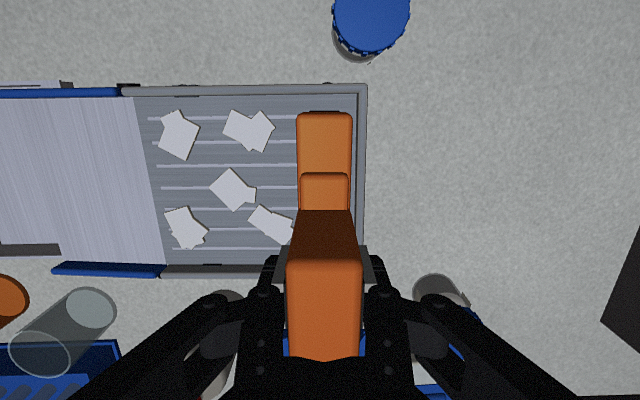

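View pics/t13.png

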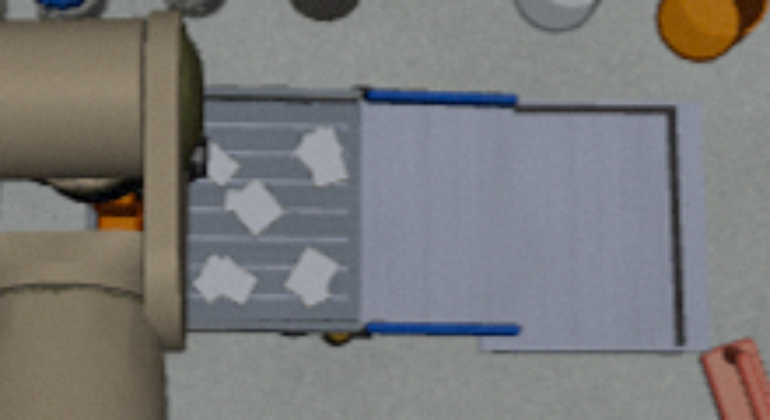

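```bash
python3 - <<'E'
from h import *
np.set_printoptions(precision=4,suppress=True)
for a in [(150,97),(250,96),(350,95),(165,263),(240,265)]: print(a,wp(a,.083))
for a in [(135,98),(163,263)]: print('fold',wp(a,.076))
print('backrim',wp((358,150),.085))
for a in [(0,98),(55,264)]: print('flap',wp(a,.072))
to(.559,.121,.18,88.5)
E
```

```text
(150, 97) [ 0.4707 -0.0269  0.083 ]
(250, 96) [0.473  0.0605 0.083 ]
(350, 95) [0.4753 0.1479 0.083 ]
(165, 263) [ 0.6348 -0.0468  0.083 ]
(240, 265) [0.64   0.0312 0.083 ]
fold [ 0.4709 -0.0443  0.076 ]
fold [ 0.6387 -0.0532  0.076 ]
backrim [0.5234 0.1546 0.085 ]
flap [ 0.4664 -0.1693  0.072 ]
flap [ 0.6379 -0.1732  0.072 ]
shift tool cm x 6.45 y -0.12 z 0.08  dist 6.5 turn -0.6 t 13.35
```

```bash
python3 -m crank '[[[0,4,0,0,-0.7],[0,2.5,0,0,0],[0,0.7,0.1,0,0],[0,0,0,0,0]]]' ; python3 - <<'E'
from h import *
print(bot.get_state()["force"],yaw()); to(.5582,.121,.16,88.6)
E
```

```text
time: 13.85
tcp_pos: [0.5587, 0.1242, 0.1743]
ee_rot: [[-0.0, 0.02, 1.0], [0.0, 1.0, -0.02], [-1.0, 0.0, -0.0]]
force: [0.8, 0.1, -3.1]
opening: 0.0292
[ 0.78378632  0.11289133 -3.1043754 ] 88.83509290124937
shift tool cm x 1.43 y -0.32 z -0.04  dist 1.5 turn 0.2 t 13.85
```

```bash
python3 -m crank '[[[0,0.5,-0.3,0,0],[0,0.5,0,0,0],[0,0.2,0,0,0],[0,0,0,0,0]]]' ;  python3 -m crank '[[[0,0.1,0,0,0],[0,0,0,0,0]]]';  python3 -m crank '[[[0,0.1,0,0,0],[0,0,0,0,0]]]'
```

```text
time: 14.35
tcp_pos: [0.5587, 0.1204, 0.1623]
ee_rot: [[-0.0, 0.021, 1.0], [0.0, 1.0, -0.021], [-1.0, 0.0, -0.0]]
force: [0.4, -0.6, -3.9]
opening: 0.0294
time: 14.6
tcp_pos: [0.5587, 0.1205, 0.1613]
ee_rot: [[0.0, 0.021, 1.0], [-0.0, 1.0, -0.021], [-1.0, -0.0, 0.0]]
force: [0.5, 0.0, -2.7]
opening: 0.0295
time: 14.85
tcp_pos: [0.5587, 0.1205, 0.1602]
ee_rot: [[-0.0, 0.021, 1.0], [0.0, 1.0, -0.021], [-1.0, 0.0, -0.0]]
force: [-0.2, 1.0, -3.2]
opening: 0.0293
```

```bash
for i in 1; do python3 -m crank '[[[0,0.1,0,0,0],[0,0,0,0,0]]]' | grep -v ee_; done; python3 -m crank '[[[0,0.1,0,0,0],[0,0,0,0,0]]]' | grep -v ee_
```

```text
time: 15.1
tcp_pos: [0.5587, 0.1205, 0.1592]
force: [-0.5, 0.0, -3.8]
opening: 0.0293
time: 15.35
tcp_pos: [0.5588, 0.1205, 0.1584]
force: [-0.7, -0.7, -1.0]
opening: 0.0294
```

```bash
python3 -m crank '[[[0,0.1,0,0,0],[0,0,0,0,0]]]' | grep -v ee_
```

```text
time: 15.6
tcp_pos: [0.5587, 0.1205, 0.1584]
force: [-4.5, -0.8, 5.3]
opening: 0.0293
```

```bash
python3 -m crank '[[[0,0.03,-0.8,0,0],[0,0.03,-0.8,0,0],[0,0.03,-0.8,0,0]]]' | grep -v ee_
```

```text
time: 15.98
tcp_pos: [0.559, 0.097, 0.1578]
force: [0.4, 5.2, 7.0]
opening: 0.0295
```

```bash
python3 -m crank '[[[0,0,-0.8,0,0],[0,0.015,-0.8,0,0],[0,0.02,-0.8,0,0],[0,0.02,-0.8,0,0]]]' | grep -v ee_
```

```text
time: 16.48
tcp_pos: [0.5583, 0.065, 0.1571]
force: [-0.2, 3.7, 6.1]
opening: 0.0292
```

```bash
python3 -m crank '[[[0,0,-0.8,0,0],[0,0.01,-0.8,0,0],[0,0.015,-0.8,0,0],[0,0.018,-0.8,0,0]]]' | grep -v ee_;  python3 - <<'E'
from h import *
import cv2
cv2.imwrite("pics/w14.png",bot.capture("wrist")[:,:,::-1])
E
```

```text
time: 16.98
tcp_pos: [0.5575, 0.0328, 0.1565]
force: [0.6, 5.4, 5.3]
opening: 0.0293
```

View pics/w14.png

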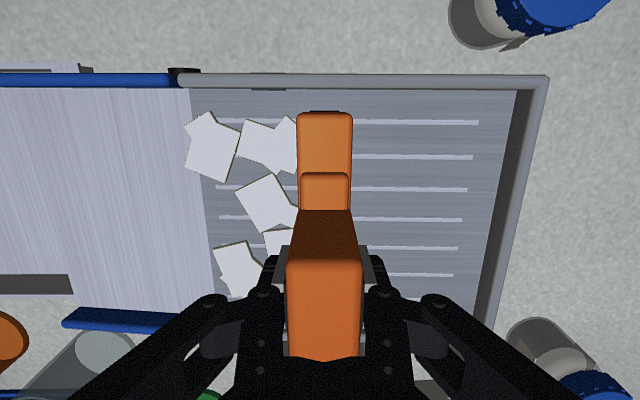

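```bash
python3 -m crank '[[[0,0.01,-0.8,0,0],[0,0.015,-0.8,0,0],[0,0.015,-0.8,0,0],[0,0.015,-0.8,0,0],[0,0.015,-0.8,0,0]]]' | grep -v ee_;python3 -m crank '[[[0,0.01,-0.8,0,0],[0,0.015,-0.8,0,0],[0,0.015,-0.8,0,0],[0,0.015,-0.8,0,0]]]' | grep -v ee_
```

```text
time: 17.65
tcp_pos: [0.5566, -0.0073, 0.1556]
force: [0.5, 4.3, 5.0]
opening: 0.0292
time: 18.15
tcp_pos: [0.5558, -0.0394, 0.1549]
force: [0.1, 5.0, 5.5]
opening: 0.0293
```

```bash
python3 -m crank '[[[0,0.013,-0.6,0,0],[0,0.013,-0.6,0,0]]]' | grep -v ee_;python3 -m crank '[[[0,0.013,-0.5,0,0],[0,0.013,-0.3,0,0]]]' | grep -v ee_
```

```text
time: 18.4
tcp_pos: [0.5556, -0.0513, 0.1547]
force: [0.1, 4.9, 4.9]
opening: 0.0293
time: 18.65
tcp_pos: [0.5554, -0.0593, 0.1545]
force: [-0.8, 4.5, 5.5]
opening: 0.0294
```

```bash
python3 -m crank '[[[0,0.03,-0.3,0,0],[0,0.01,0,0,0]]]' | grep -v ee_
```

```text
time: 18.9
tcp_pos: [0.5554, -0.0626, 0.1542]
force: [-1.4, 2.2, 6.8]
opening: 0.0293
```

```bash
python3 -m crank '[[[0,0.04,-0.3,0,0],[0,0.0,0,0,0]]]' | grep -v ee_
```

```text
time: 19.15
tcp_pos: [0.5554, -0.0655, 0.1539]
force: [0.3, 4.2, 7.4]
opening: 0.0293
```

```bash
python3 -m crank '[[[0,0.03,-0.4,0,0],[0,0.03,-0.4,0,0]]]' | grep -v ee_
```

```text
time: 19.4
tcp_pos: [0.5552, -0.0733, 0.1532]
force: [0.3, 4.0, 6.1]
opening: 0.0292
```

```bash
python3 -m crank '[[[0,0.045,-0.5,0,0],[0,0.045,-0.5,0,0],[0,0.045,-0.5,0,0],[0,0.045,-0.5,0,0]]]' | grep -v ee_
```

```text
time: 19.9
tcp_pos: [0.5548, -0.0934, 0.1514]
force: [-0.5, 4.3, 6.3]
opening: 0.0295
```

Slope is 90 mm/m; continuing.

```bash
python3 -m crank '[[[0,0.045,-0.5,0,0],[0,0.045,-0.5,0,0],[0,0.045,-0.5,0,0],[0,0.045,-0.5,0,0],[0,0.045,-0.5,0,0]]]' | grep -v ee_;  python3 - <<'E'
from h import *
import cv2
cv2.imwrite("pics/w15.png",bot.capture("wrist")[:,:,::-1])
E
```

```text
time: 20.52
tcp_pos: [0.5542, -0.1184, 0.149]
force: [0.1, 3.8, 6.8]
opening: 0.0297
```

View pics/w15.png

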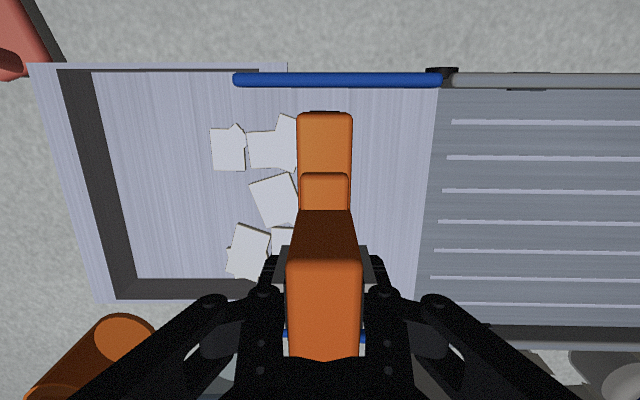

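```bash
python3 -m crank '[[[0,0.045,-0.5,0,0],[0,0.045,-0.5,0,0],[0,0.045,-0.5,0,0],[0,0.045,-0.5,0,0],[0,0.045,-0.5,0,0]]]' | grep -v ee_; python3 -m crank '[[[0,0.045,-0.5,0,0],[0,0.045,-0.5,0,0],[0,0.045,-0.4,0,0]]]' | grep -v ee_;  python3 - <<'E'
from h import *
import cv2
cv2.imwrite("pics/w16.png",bot.capture("wrist")[:,:,::-1])
E
```

```text
time: 21.2
tcp_pos: [0.5536, -0.1435, 0.1467]
force: [0.5, 3.4, 5.5]
opening: 0.0296
time: 21.58
tcp_pos: [0.5534, -0.1575, 0.1454]
force: [-0.1, 2.8, 6.2]
opening: 0.0294
```

View pics/w16.png

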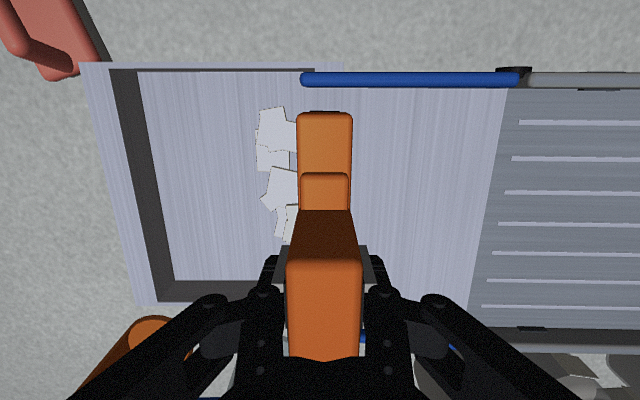

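```bash
python3 - <<'E'
from h import *
for z in(.065,.075,.085): print(wp((301,80),z))
E
python3 -m crank '[[[0,0.04,-0.4,0,0],[0,0.03,-0.3,0,0]]]' | grep -v ee_;  python3 - <<'E'
from h import *
import cv2
cv2.imwrite("pics/w17.png",bot.capture("wrist")[:,:,::-1])
cv2.imwrite("pics/s17.png",cv2.resize(bot.capture("scene")[110:290,180:430][:,:,::-1],None,fx=3.2,fy=3.2))
E
```

```text
[ 0.46127622 -0.17035057  0.065     ]
[ 0.46171467 -0.16967441  0.075     ]
[ 0.46215312 -0.16899824  0.085     ]
time: 21.88
tcp_pos: [0.5532, -0.1644, 0.1448]
force: [0.6, 3.5, 6.0]
opening: 0.0292
```

View pics/w17.png

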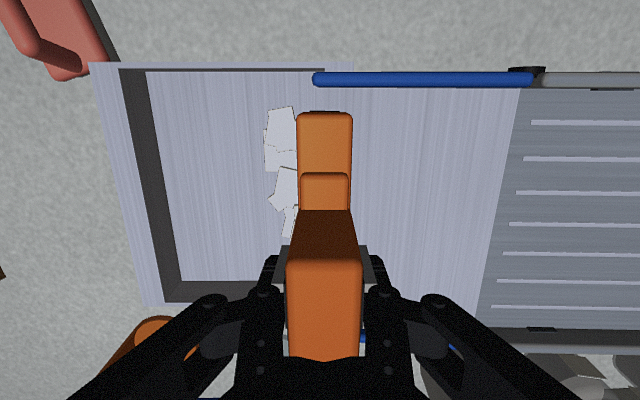

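View pics/s17.png

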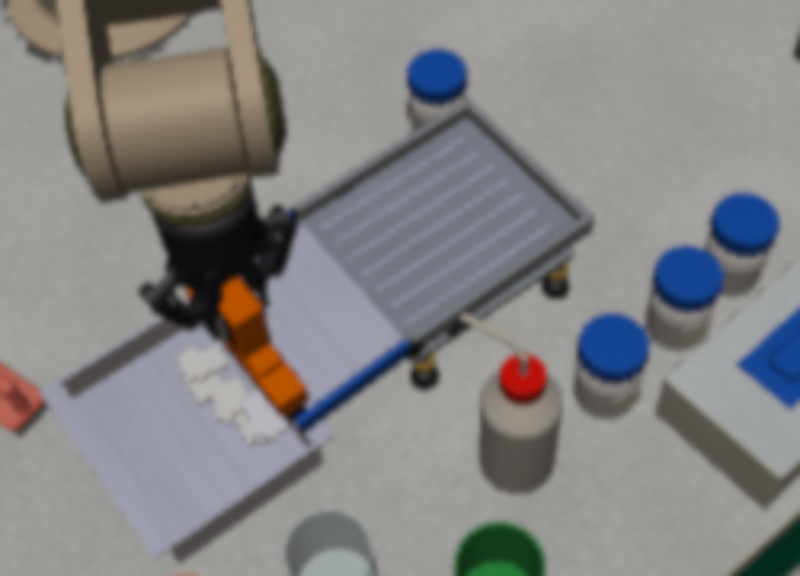

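```bash
python3 -m crank '[[[0,0.03,-0.4,0,0],[0,0.01,-0.1,0,0]]]' | grep -v ee_;  python3 - <<'E'
from h import *
import cv2
cv2.imwrite("pics/t18.png",cv2.resize(bot.capture("top")[160:280,240:460][:,:,::-1],None,fx=3.5,fy=3.5))
E
```

```text
time: 22.22
tcp_pos: [0.5531, -0.1695, 0.1443]
force: [-0.5, 2.8, 5.5]
opening: 0.0292
```

View pics/t18.png

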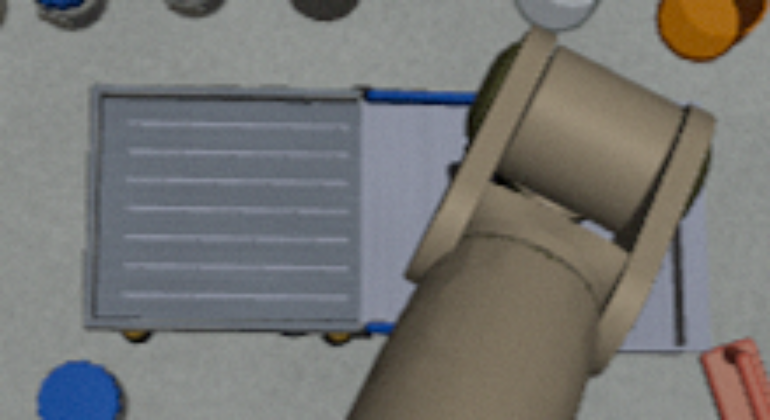

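```bash
python3 -m crank '[[[0,-3,0,0,0],[0,-4,0,0,0],[0,-4,3,0,0],[0,0,5,0,0],[0,0,5,0,0]]]' | grep -v ee_;  python3 - <<'E'
from h import *
import cv2
cv2.imwrite("pics/w19.png",bot.capture("wrist")[:,:,::-1])
to(.55,.327,.24,88.8)
E
```

```text
time: 22.9
tcp_pos: [0.5551, -0.0386, 0.2533]
force: [0.9, -0.2, -4.1]
opening: 0.0287
shift tool cm x 1.33 y 35.99 z -1.10  dist 36.0 turn 0.2 t 22.95
```

View pics/w19.png

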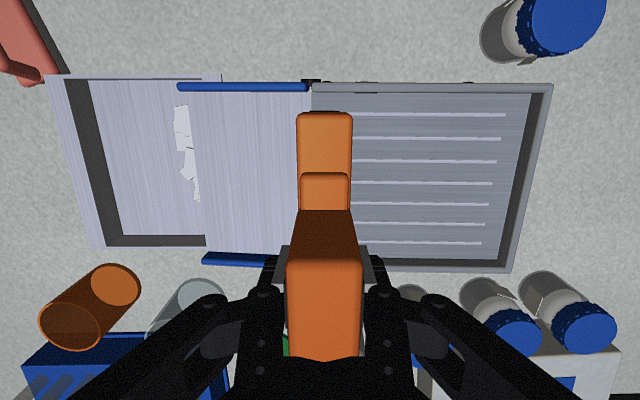

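```bash
python3 -m crank '[[[0,0,6,-0.2,0],[0,0,6,-0.2,0],[0,0,6,-0.2,0],[0,0,6,-0.2,0],[0,0,6,-0.2,0]]]' | grep -v ee_; python3 -m crank '[[[0,3,6,0,0],[0,5,0,0,0],[0,5,0,0,0],[0,3,0,0,0],[0,0,0,0,0]]]' | grep -v ee_;python3 - <<'E'
from h import *
import cv2
cv2.imwrite("pics/t20.png",cv2.resize(bot.capture("top")[160:280,240:460][:,:,::-1],None,fx=3.5,fy=3.5))
to(.55,.327,.0776)
E
```

```text
time: 23.58
tcp_pos: [0.5514, 0.2621, 0.2529]
force: [1.6, -0.9, -3.0]
opening: 0.0297
time: 24.2
tcp_pos: [0.5517, 0.3157, 0.0928]
force: [-0.7, 0.7, -2.7]
opening: 0.0295
shift tool cm x 1.77 y 1.07 z -0.30  dist 2.1  t 24.25
```

View pics/t20.png

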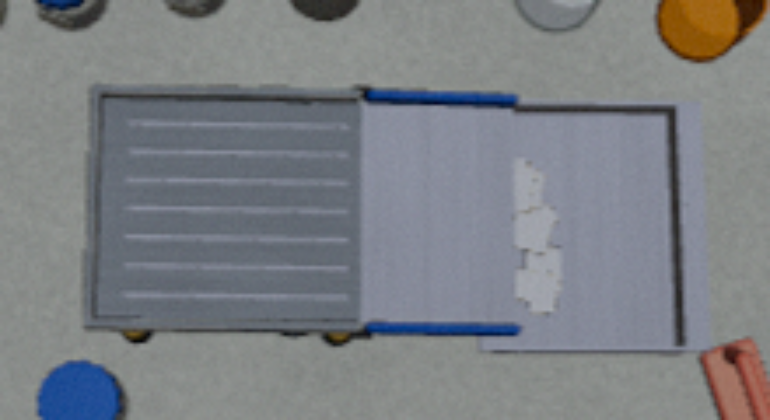

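```bash
python3 -m crank '[[[0,0.7,0,0,0],[0,0.5,0,0,0],[0,0.2,0,0,0],[0,0,0,0,0]]]' | grep -v ee_; python3 -m crank '[[[0,0.1,0,0,0],[0,0,0,0,0]]]' | grep -v ee_
```

```text
time: 24.75
tcp_pos: [0.5528, 0.3165, 0.0816]
force: [-0.5, 0.5, -3.5]
opening: 0.0295
time: 25.0
tcp_pos: [0.5528, 0.3166, 0.0806]
force: [0.7, 0.2, -3.9]
opening: 0.0289
```

```bash
python3 -m crank '[[[0,0.2,0,0,0],[0,0,0,0,0]]]' | grep -v ee_; python3 -m crank '[[[0,0.1,0,0,0],[0,0,0,0,0]]]' | grep -v ee_
```

```text
time: 25.25
tcp_pos: [0.5527, 0.3165, 0.0783]
force: [-0.5, 0.0, -3.3]
opening: 0.0294
time: 25.5
tcp_pos: [0.5529, 0.3166, 0.0777]
force: [-0.7, 0.0, -2.6]
opening: 0.0294
```

```bash
python3 -m crank '[[[0,0.05,0,0,0],[0,0,0,0,0]]]' | grep -v ee_;  python3 -m crank '[[[0,0.05,0,0,0],[0,0,0,0,0]]]' | grep -v ee_
```

```text
time: 25.75
tcp_pos: [0.5528, 0.3166, 0.0776]
force: [-4.2, -1.2, 4.2]
opening: 0.0294
time: 26.0
tcp_pos: [0.5528, 0.3166, 0.0776]
force: [-6.3, -2.4, 8.7]
opening: 0.0294
```

Seated. Opening slowly, then rising clear.

```bash
python3 -m crank '[[[0.3,-0.05,0,0,0],[0.42,0,0,0,0],[0.6,0,0,0,0],[1,0,0,0,0],[1,0,0,0,0]]]' | grep -v ee_;  python3 -m crank '[[[1,-1,0,0,0],[1,-3,0,0,0],[1,-5,0,0,0],[1,-5,0,0,0],[1,0,0,0,0]]]' | grep -v ee_; python3 - <<'E'
from h import *
import cv2
cv2.imwrite("pics/w21.png",bot.capture("wrist")[:,:,::-1])
cv2.imwrite("pics/s21.png",bot.capture("scene")[:,:,::-1])
E
```

```text
time: 26.62
tcp_pos: [0.5528, 0.3165, 0.077]
force: [0.5, 0.2, 0.9]
opening: 0.0844
time: 27.25
tcp_pos: [0.554, 0.3171, 0.2223]
force: [0.5, 0.3, -0.5]
opening: 0.0855
```

View pics/w21.png

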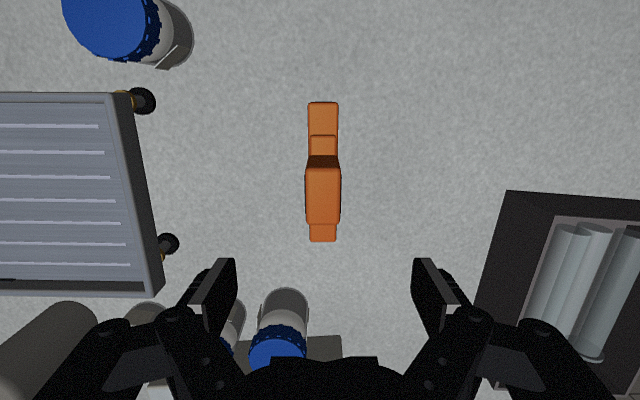

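View pics/s21.png

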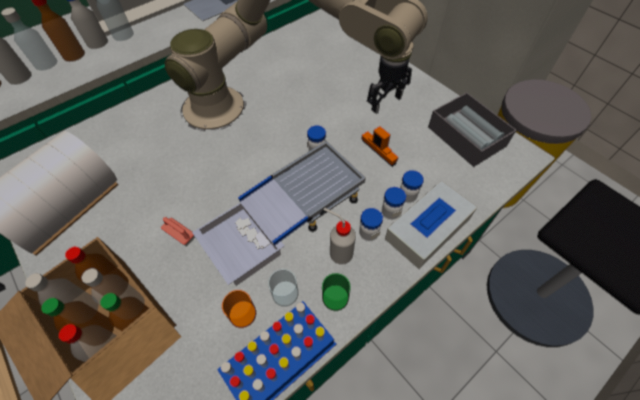

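```bash
python3 - <<'E'
import cv2
im=cv2.imread('pics/s21.png')
cv2.imwrite('pics/c21.png',cv2.resize(im[190:290,190:310],None,fx=6,fy=5.8,interpolation=cv2.INTER_CUBIC))
E
```

```text
(no output)
```

View pics/c21.png

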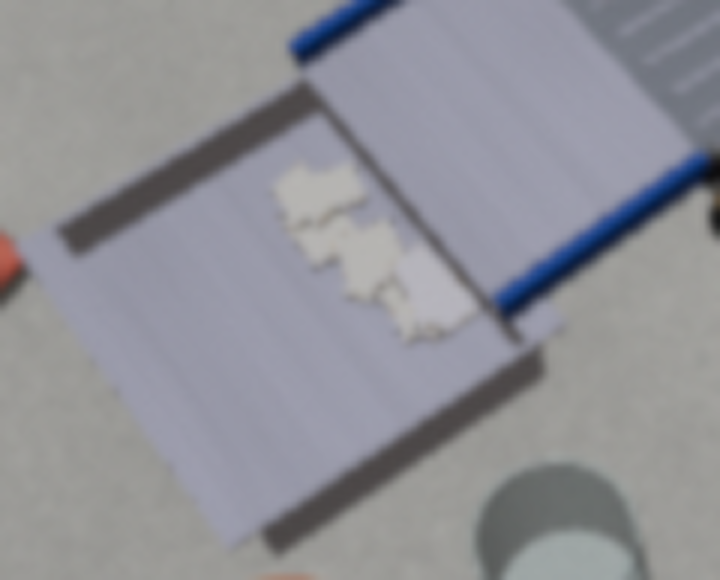

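```bash
python3 -c "
from workcell import bot
print(bot.close_job())"
```

```text
the job is handed in; nothing more can be done
None
```

The scraping job is done and handed in at about 27 s of the 72 s allowed; no verdict was reported.

- **Standing it up:** I gripped the lying scraper lightly at its grip end and raised it so that it pivoted upright. I then released it standing on its sole on the bench.
- **Scraping:** I took it up again by the flat faces and set the sole on the board behind the shards. I scraped down the board (fall about 22 mm/m) and the flap (about 90 mm/m). The sole kept contact in every reading, with roughly 8–11 N on the metal, and stayed on it to the lip.
- **Finish:** I set the scraper back on the bench, seated it on its sole, released it and raised the gripper clear.

The last pictures show the board and flap clear, the scraper standing on its sole, and the jars, wash bottle, brush and beaker where they were. I counted five shards in the waste pan. They overlap, one looks tilted and the picture is coarse, so that count is less certain than the rest. No force reading went above about 9 N, and nothing in the checks failed or disagreed.

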